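# Mix the test bottle by inversion and put it in the spill tray

### The arm

A 6-joint arm with a two-finger parallel gripper is mounted at the origin on the work surface; the furniture and walls round the work are solid. World frame = base frame: x ahead of the robot, y to its left, z up, the work surface at z = 0. Lengths are in m, angles in rad, forces in N, time in s.
With the tool pointing down it reaches from about 0.325 to 0.775 m from the base axis. Payload 5.5 kg.
Tool frame: the origin (TCP) lies at the centre of the arm's flange, where the gripper is bolted on; the fingertips stand 173 mm ahead of it and the grasp point (between the pads) lies 155 mm ahead of it; z points along the fingers, y is the line along which they close (so a half turn about z gives the same grasp; the last joint's range is limited). The gripper opens to 85 mm and grips with 20 to 120 N. Pads are 22 mm wide; open, the fingers measure 114 mm over their backs; the gripper's body (76 mm by 85 mm) begins 54 mm behind the grasp point. The pads swing forward as they close: fully open they stand 13 mm farther back than shut.
Start: joints at [1.171, 0.091, 1.231, -0, 1.82, -0.057], TCP at [0.202, 0.565, 0.405] pointing down, gripper open.
Joint ranges: [-2.87, 2.87], [-0.86, 2.18], [0.17, 2.46], [-1.51, 4.65], [0.06, 2.69], [-2.65, 2.65]. Speed limits (rad/s): [2.57, 2.57, 3.01, 3.14, 3.14, 3.14].

### API

Orientations are given as a 3x3 rotation matrix whose columns are the frame's x, y, z axes.
In Python, from rig import r, eyes gives the robot as it stands.
- The arm moves only by the tool apply_moves, never from a script. Its argument "rows" is a list of rows, each a list of 7 numbers: the turn, a rotation vector about the tool's x, y, z scaled (see below), then the shift along the tool's x, y, z scaled (see below), then the gripper's target within -1 to 1 (fully open at 1, half-way at 0, shut at -1). A call has 1 to 8 rows; each row is the pose to reach, as a shift and turn from the pose commanded when the call began, along the tool's axes at that moment; what a row does not reach only later rows make up. The controller multiplies each number of a shift by 20 cm and each number of a turn by 45 degrees. A row lasts 1/10 s, in which the tool goes at most 50 mm and 8.59 degrees, less where a joint would pass 70% of its speed; a pose out of reach is approached as far as the arm can. A call with a number of a shift or a turn outside -1 to 1 is refused whole. A call with a gripper value outside its range is refused whole. The fingers move at their own pace and stop on an object; "force" is the grip in N (left out, the last holds). Time passes only in rows, so rows that repeat a pose let the fingers close. It gives the time, the measured TCP pose, the force, the opening and the grip force at its end, in the units of the state.
- r.sense(): the state, without advancing time (a new reading comes with each control period).
- eyes.camera(name): name is "scene" or "side" or "wrist"; returns a dict with "image" (420x560x3 uint8, red, green, blue), "fx", "fy", "cx", "cy" (pixels), "cam_to_world" (4x4, takes a point from camera to world coordinates). Camera axes: x right, y up, looking along -z (the intrinsics and any distortion apply to the point x, -y, -z); pixel columns grow to the right and rows downward; lengths in m; the calibration is good to about 2 mm. The wrist camera is an equidistant fisheye: a pixel r from the principal point sees the ray r / f radians off the axis. A picture is of the moment at which its call begins. There is no depth.
- r.finish_job(): hands the job in; it is judged then, once.
The state is a dict: "time": time; "q": joint angles; "joint_velocities": joint speeds; "joint_torque": joint torques, N m; "position": TCP position; "tool_rot": TCP orientation; "contact_force": force on the tool from outside, world axes, zero at the start; "wrist_torque": the same for the moment, N m; "opening": finger opening in m; "grip_force": force on a finger pad.
Only numpy, scipy, OpenCV 4.12 (cv2) and the standard library are available. Lean on these libraries where they do the work, as an engineer would, in place of code of your own. Each camera call takes 0.05 s, during which the arm holds its last target. There are 200 camera calls.

### The job

The small dropper bottle standing on the bare bench has to be mixed and put away: pick it up and turn it upside down twice, pausing briefly each time with its rubber bulb pointing steeply down and turning it bulb-up again in between. Then set it down gently, upright, in the free end of the shallow spill tray and let go, without disturbing the bottle that already stands there or the other things on the bench.

Things in the scene. Friction and masses are not known exactly. Their poses are not given: they have to be found in the camera images.
- bottle: the closed dropper bottle to mix, on the bare bench at the start: round brown body 29 mm in diameter from the base to 40 mm up, a shoulder to 49 mm, dark collar 16 mm in diameter to 61 mm, red rubber bulb 12 mm in diameter to 81 mm; the top does not come off; about 45 g. Origin at the centre of its underside, z axis along the bottle towards the bulb
- stored_bottle: an identical dropper bottle that stands upright in the spill tray at its one end, about 65 mm from the tray's centre along the tray's +y; leave it there. Origin at the centre of its underside, z axis towards the bulb
- spill_tray: shallow grey plastic tray fixed to the bench, 90 mm along its x by 220 mm along its y, floor 4 mm thick, walls 4 mm thick with a rounded lip whose top is 17 mm above the bench; inside 82 x 212 mm. Origin at the centre of its underside, z up. Its free end is the half at its -y
- touchstone: black stone slab 42 x 95 x 16 mm lying on the bench beyond the work, a bystander; origin at the centre of its underside
- reference_disc: round puck 40 mm in diameter, 12 mm high, lying on the bench on the robot's side of the work, a bystander; origin at the centre of its underside
- small_weight: brass check weight 29 mm in diameter, 46 mm high, standing on the bench to the left, a bystander; origin at the centre of its underside
Things that resemble listed ones, but are neither listed nor needed, are in the scene too. Leave any orange look-alike of the stored_bottle alone.

How it is judged:
By the outcome, as a careful person would: the job done as asked, in the order asked, and still so for the second after the job is handed in, with the robot touching nothing.
It also fails if it takes over 72 s, if anything falls off the work surface, if the arm or the gripper's body presses on something with over 40 N, if the wrist force passes 120 N, or if a joint passes its speed limit or range.

## Working session

There is one attempt and no reset: what is moved stays moved. The work goes in short steps, Python scripts to look and compute and a tool call to move; the robot and the scene stay as the last step left them, time stands still between calls to the robot, and variables do not carry over. Pictures are saved under pics/ and viewed, at most 10 in all, crops included, and the job is handed in when it is done.

Besides the shell and the picture viewer there is one more tool, called after "Emit:" as name([rows], argument=value, ...), one row to a line, values as JSON. apply_moves: Moves the arm, as the interface text tells. Shifts and turns lie within -1 to 1; 1 stands for 20 cm of shift or 45 degrees of turn. Its arguments: {"type":"object","properties":{"rows":{"type":"array","items":{"type":"array","items":{"type":"number","minimum":-1,"maximum":1}}},"force":{"type":"number"}},"required":["rows"]}

```bash
mkdir -p pics; ls
python3 - <<'E'
from rig import r, eyes
import cv2, numpy as np, pickle
d={}
for n in("scene","side","wrist"):
    c=eyes.camera(n); d[n]=c; cv2.imwrite(f"pics/{n}0.png",c["image"][:,:,::-1])
    print(n,c["fx"],c["cx"],c["cy"],[k for k in c],np.round(c["cam_to_world"],3).tolist())
pickle.dump(d,open("d0.pkl","wb"))
a=np.hstack([d["scene"]["image"],d["side"]["image"]]) 
s=r.sense();print(s["time"],s["position"],np.round(s["tool_rot"],3).tolist())
E
```

```text
pics
scene 465.88966348887425 283.848037299363 213.01816476760462 ['image', 'fx', 'fy', 'cx', 'cy', 'cam_to_world'] [[0.592, 0.5, -0.632, -0.174], [-0.806, 0.349, -0.478, -0.523], [-0.018, 0.792, 0.61, 0.683], [0.0, 0.0, 0.0, 1.0]]
side 394.57627621840487 278.61246231769167 215.3228474815839 ['image', 'fx', 'fy', 'cx', 'cy', 'cam_to_world'] [[-0.985, 0.07, -0.155, 0.35], [-0.17, -0.404, 0.899, 0.764], [0.0, 0.912, 0.41, 0.396], [0.0, 0.0, 0.0, 1.0]]
wrist 325.19226210127806 281.9773340420001 208.31392969920057 ['image', 'fx', 'fy', 'cx', 'cy', 'cam_to_world'] [[0.336, -0.906, -0.257, 0.137], [0.942, 0.322, 0.094, 0.589], [-0.002, -0.274, 0.962, 0.372], [0.0, 0.0, 0.0, 1.0]]
0.15 [0.20169033 0.56514307 0.40378259] [[-0.942, 0.336, -0.001], [0.336, 0.942, -0.001], [0.0, -0.002, -1.0]]
```

View pics/scene0.png

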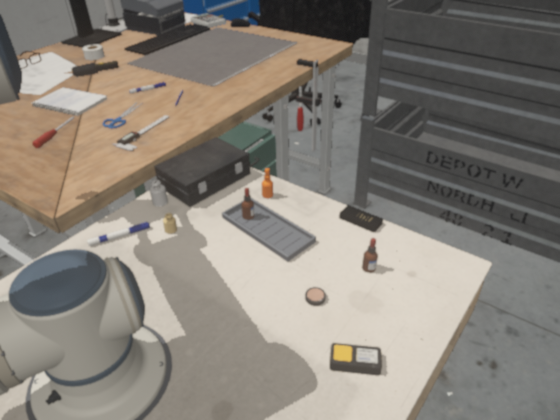

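View pics/side0.png

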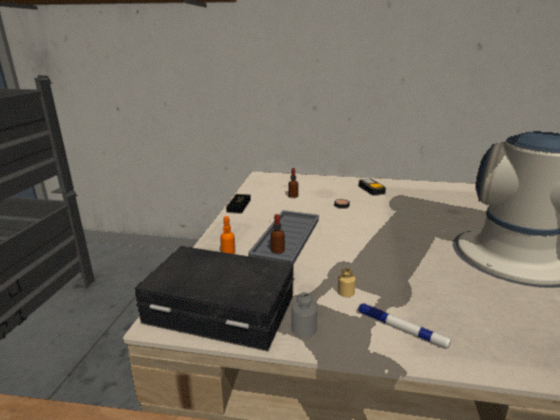

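Candidates for the bottle:
- Brown bottle on the bare bench: scene (371,257), side (293,186).
- Brown bottle in the tray, which is the stored one: scene (247,206), side (278,236).
- Orange look-alike: scene (267,186), side (228,240).

I choose the first, since it stands on bare bench. I'll check it in a close crop and measure.

```bash
cat > h.py <<'E'
import numpy as np, cv2
def ray(c,u,v,fish=False):
    x,y=(u-c["cx"])/c["fx"],(v-c["cy"])/c["fy"]
    if fish:
        t=np.hypot(x,y); d=np.array([x/t*np.sin(t),-y/t*np.sin(t),-np.cos(t)])
    else: d=np.array([x,-y,-1.])
    T=c["cam_to_world"]; d=T[:3,:3]@d
    return T[:3,3],d/np.linalg.norm(d)
def plane(c,u,v,z,fish=False):
    o,d=ray(c,u,v,fish); return o+d*(z-o[2])/d[2]
def tri(rays):
    A=sum(np.eye(3)-np.outer(d,d) for o,d in rays); b=sum((np.eye(3)-np.outer(d,d))@o for o,d in rays)
    return np.linalg.solve(A,b)
def proj(c,P,fish=False):
    T=c["cam_to_world"]; p=T[:3,:3].T@(np.array(P)-T[:3,3]); x,y,z=p[0],-p[1],-p[2]
    if fish:
        r=np.hypot(x,y); t=np.arctan2(r,z); return c["cx"]+c["fx"]*t*x/r, c["cy"]+c["fy"]*t*y/r
    return c["cx"]+c["fx"]*x/z, c["cy"]+c["fy"]*y/z
E
python3 - <<'E'
import pickle; from h import *
d=pickle.load(open("d0.pkl","rb")); S,D=d["scene"],d["side"]
def red(c):
    i=c["image"].astype(int); m=((i[...,0]>70)&(i[...,0]>2.2*i[...,1])&(i[...,0]>2.2*i[...,2])&(i[...,1]<60)).astype(np.uint8)
    n,l,s,ce=cv2.connectedComponentsWithStats(m); return [(s[k].tolist(),np.round(ce[k],1).tolist()) for k in range(1,n) if s[k,4]>5]
print(red(S)); print(red(D))
i=S["image"]
a=cv2.resize(i[175:305,210:400],None,fx=4,fy=4,interpolation=cv2.INTER_CUBIC)[:,:,::-1]
cv2.imwrite("pics/c1.png",a)
# bodies: base row estimate by dark mask
for n,c,(u0,u1,v0,v1) in(("scene",S,(355,390,232,280)),("side",D,(283,305,164,202))):
    g=c["image"][v0:v1,u0:u1].astype(int).sum(2); m=g<270; v,u=np.nonzero(m); print(n,u.min()+u0,u.max()+u0,v.min()+v0,v.max()+v0)
E
```

```text
[([298, 109, 4, 21, 71], [299.7, 118.6])]
[([292, 169, 2, 7, 10], [292.7, 171.7]), ([275, 215, 5, 9, 35], [276.8, 219.0])]
scene 364 375 244 269
side 288 297 168 197
```

View pics/c1.png

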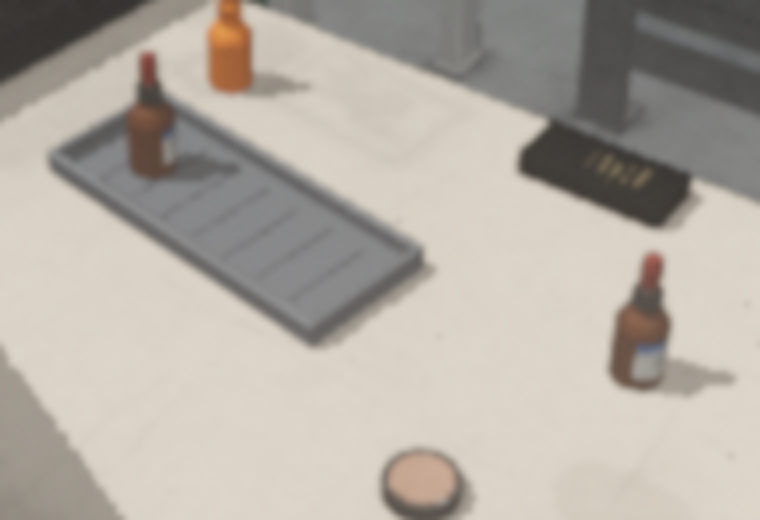

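The crop confirms a brown bottle with red bulb and a label, bulb top at (373,239), base at (369,270). The tray's near/free end has corners at (315.5,238) and (288,258); the stored bottle's base is at (247.5,217).

Run:
```python
import pickle; from h import *
d=pickle.load(open("d0.pkl","rb")); S,D=d["scene"],d["side"]
f=lambda u,v:(210+u/4,175+v/4)
print("bulb tri",tri([ray(S,*f(652,268)),ray(D,292.7,172)]))
print("bulb plane",plane(S,*f(652,268),.071),plane(D,292.7,172,.071))
print("collar .055",plane(S,*f(647,297),.055))
print("body mid .022",plane(S,*f(639,350),.022))
print("stored bulb",plane(S,*f(148,68),.075),plane(D,276.8,219,.075))
for p in((50,155),(422,250),(312,328),(165,95)): print("tray",plane(S,*f(*p),.017))
print("disc",plane(S,*f(422,478),.012)," stone",plane(S,*f(605,170),.016))
for n,p in(("weight",(170,226)),("box",(356,353)),): print(n,plane(S,*p,.03))
```

```text
bulb tri [ 0.48619774 -0.24256535  0.06877668]
bulb plane [ 0.4860806  -0.24328999  0.071     ] [ 0.48373291 -0.23218858  0.071     ]
collar .055 [ 0.48227194 -0.24425481  0.055     ]
body mid .022 [ 0.47858627 -0.24520948  0.022     ]
stored bulb [0.47185439 0.07000413 0.075     ] [0.47192134 0.07792193 0.075     ]
tray [0.43188775 0.11663279 0.017     ]
tray [ 0.48556669 -0.10900872  0.017     ]
tray [ 0.40027735 -0.09632204  0.017     ]
tray [0.51721672 0.09940549 0.017     ]
disc [ 0.34973133 -0.19809585  0.012     ]  stone [ 0.60647916 -0.1558815   0.016     ]
weight [0.31912038 0.17044695 0.03      ]
box [ 0.26637156 -0.33184778  0.03      ]
```

```bash
cat > go.py <<'E'
# plan to a target: position of TCP or grasp point (155 mm ahead) & rotation, in units of the moves
import numpy as np, json, sys
from scipy.spatial.transform import Rotation as R
from rig import r
def rot(az,pitch,roll):  # pitch deg: tool z below horizontal; roll 0: tool x up(ish)
    a,p=np.radians(az),np.radians(pitch)
    z=np.array([np.cos(p)*np.cos(a),np.cos(p)*np.sin(a),-np.sin(p)])
    x=np.array([np.sin(p)*np.cos(a),np.sin(p)*np.sin(a),np.cos(p)])
    M=np.c_[x,np.cross(z,x),z]
    return M@R.from_euler("z",roll,degrees=True).as_matrix()
def need(g,M,grasp=True):
    s=r.sense(); C=s["tool_rot"]; p=s["position"]
    t=np.array(g)-(.155*M[:,2] if grasp else 0)
    print("turn",np.round(R.from_matrix(C.T@M).as_rotvec()/np.radians(45),3),"shift",np.round(C.T@(t-p)/.2,3))
def log():
    s=r.sense(); open("log.jsonl","a").write(json.dumps({k:np.asarray(s[k]).tolist() for k in("q","position","tool_rot")})+"\n")
    print(round(s["time"],2),"q",np.round(s["q"],3),"p",np.round(s["position"],3),"grasp",np.round(s["position"]+.155*s["tool_rot"][:,2],4),"open",s["opening"],"F",np.round(s["contact_force"],1))
    return s
E
python3 -c "from go import *;log()"
```

```text
0.15 q [ 1.171  0.092  1.232 -0.     1.82  -0.057] p [0.202 0.565 0.404] grasp [0.2016 0.5649 0.2488] open 0.08539079159980856 F [0.  0.  0.2]
```

Emit:
apply_moves([
  [0,0,0.2,-0.3,-0.12,0,1],
  [0,0,0.4,-0.6,-0.24,0,1],
  [0,0,0.5,-0.92,-0.36,0,1],
  [0,0,0.5,-0.92,-0.36,0,1],
  [0,0,0.5,-0.92,-0.36,0,1],
])

```text
time: 0.65
position: [0.3545, 0.432, 0.4043]
tool_rot: [[-0.737, 0.676, 0.001], [0.676, 0.737, -0.002], [-0.002, -0.001, -1.0]]
contact_force: [-0.2, 0.8, 0.1]
opening: 0.0853
grip_force: 0.0
```

Run:
```python
from go import *
log(); need([.50,.22,.40],rot(25,90,90),False); need([.50,.22,.40],rot(25,60,90),False);need([.50,.22,.40],rot(25,60,-90),False)
```

```text
0.65 q [ 0.823 -0.02   1.345 -0.002  1.817 -0.005] p [0.354 0.432 0.404] grasp [0.3547 0.4317 0.2493] open 0.08527915078542117 F [-0.2  0.8  0.1]
turn [-0.004 -0.    -3.501] shift [-1.253 -0.289  0.025]
turn [ 0.177 -0.909 -3.393] shift [-1.253 -0.289  0.025]
turn [-0.658 -0.128  0.488] shift [-1.253 -0.289  0.025]
```

Emit:
apply_moves([
  [0,0,0.2,-0.25,-0.1,0,1],
  [-0.2,0,0.4,-0.5,-0.2,0,1],
  [-0.4,0,0.5,-0.75,-0.3,0,1],
  [-0.65,0,0.5,-1,-0.3,0,1],
  [-0.65,0,0.5,-1,-0.3,0,1],
  [-0.65,0,0.5,-1,-0.3,0,1],
])

```text
time: 1.25
position: [0.4589, 0.2552, 0.4042]
tool_rot: [[-0.438, 0.809, 0.393], [0.894, 0.344, 0.288], [0.098, 0.477, -0.873]]
contact_force: [0.3, 0.2, 0.6]
opening: 0.0856
grip_force: 0.0
```

Run:
```python
from go import *
log(); need([.43,.02,.42],rot(0,45,-45),False)
```

```text
1.25 q [ 0.408 -0.334  1.661  0.112  1.319 -0.023] p [0.459 0.255 0.404] grasp [0.5198 0.2998 0.2688] open 0.08560351514208933 F [0.3 0.2 0.6]
turn [-0.552 -0.278  1.373] shift [-0.98  -0.484 -0.464]
```

Emit:
apply_moves([
  [-0.1,-0.1,0.2,-0.25,-0.1,-0.1,1],
  [-0.2,-0.2,0.4,-0.5,-0.25,-0.2,1],
  [-0.3,-0.2,0.6,-0.75,-0.35,-0.35,1],
  [-0.4,-0.2,0.7,-1,-0.48,-0.46,1],
  [-0.4,-0.2,0.7,-1,-0.48,-0.46,1],
  [-0.4,-0.2,0.7,-1,-0.48,-0.46,1],
])

```text
time: 1.85
position: [0.4326, 0.0155, 0.4206]
tool_rot: [[0.092, 0.736, 0.671], [0.955, -0.255, 0.149], [0.281, 0.628, -0.726]]
contact_force: [-0.8, 0.9, -0.7]
opening: 0.0855
grip_force: 0.0
```

```bash
cat > kin.py <<'E'
import numpy as np, json
from scipy.optimize import least_squares
from scipy.spatial.transform import Rotation as R
def fk(q,k):
    a1,h,L1,a3,L2,d6=k
    Rz=lambda t:R.from_euler("z",t).as_matrix(); Ry=lambda t:R.from_euler("y",t).as_matrix()
    A=Rz(q[0]); p=A@[a1,0,h]; A=A@Ry(q[1]); p=p+A@[0,0,L1]; A=A@Ry(q[2]); p=p+A@[a3,0,L2]
    A=A@Rz(SG[0]*q[3])@Ry(q[4]); p=p+A@[0,0,d6]; A=A@Rz(SG[1]*q[5]+OFF); return p,A
SG=[1,1]; OFF=0
D=[json.loads(l) for l in open("log.jsonl")]
def fit():
    global SG,OFF; best=None
    for s4 in(1,-1):
     for s6 in(1,-1):
      for off in(0,np.pi/2,-np.pi/2,np.pi):
        SG=[s4,s6];OFF=off
        f=lambda k:np.concatenate([np.r_[(fk(d["q"],k)[0]-d["position"])*5,(fk(d["q"],k)[1]-d["tool_rot"]).ravel()] for d in D])
        g=lambda k:np.r_[f(k),.002*(k-[.1,.4,.4,0,.4,.08])]
        o=least_squares(g,[.1,.4,.4,0,.4,.08])
        if best is None or o.cost<best[0]: best=(o.cost,o.x,[s4,s6],off)
    SG,OFF=best[2],best[3]; return best
def ik(p,M,k,q0):
    lo=np.array([-2.87,-.86,.17,-1.51,.06,-2.65]);hi=np.array([2.87,2.18,2.46,4.65,2.69,2.65])
    o=least_squares(lambda q:np.r_[(fk(q,k)[0]-p)*5,(fk(q,k)[1]-M).ravel()],np.clip(q0,lo+.01,hi-.01),bounds=(lo,hi)); return o.x,o.cost
E
python3 - <<'E'
from go import *
log()
import kin
b=kin.fit(); print(b)
E
```

```text
1.85 q [-0.136 -0.698  1.921  0.258  1.204  0.064] p [0.433 0.016 0.421] grasp [0.5366 0.0386 0.3081] open 0.08553687763692 F [-0.8  0.9 -0.7]
(np.float64(0.0366794196703723), array([-0.03892071,  0.40069398,  0.55015579,  0.37527288,  0.52097728,
        0.31181419]), [1, 1], 1.5707963267948966)
```

```bash
cat > kin.py <<'E'
import numpy as np, json
from scipy.optimize import least_squares
from scipy.spatial.transform import Rotation as R
Rz=lambda t:R.from_euler("z",t).as_matrix(); Ry=lambda t:R.from_euler("y",t).as_matrix()
def fk(q,k):
    a1,h,L1,a3,L2,d6,b,s4,s6,off=k
    A=Rz(q[0]); p=A@[a1,0,h]; A=A@Ry(q[1]); p=p+A@[0,0,L1]; A=A@Ry(q[2]); p=p+A@[a3,0,L2]
    A=A@Ry(b)@Rz(s4*q[3])@Ry(q[4]-b); p=p+A@[0,0,d6]; A=A@Rz(s6*q[5]+off); return p,A
K0=np.array([.1,.4,.4,0,.4,.08])
D=[json.loads(l) for l in open("log.jsonl")]
def fit():
    best=None
    for s4 in(1,-1):
     for s6 in(1,-1):
      for off in(0,np.pi/2,-np.pi/2,np.pi):
       for b0 in (0,1.5,-1.5):
        full=lambda v:np.r_[v,s4,s6,off]
        def g(v):
            e=[]
            for d in D:
                p,A=fk(d["q"],full(v)); e+=[(p-d["position"])*5,(A-d["tool_rot"]).ravel()]
            return np.r_[np.concatenate(e),.002*(v[:6]-K0)]
        o=least_squares(g,np.r_[K0,b0])
        if best is None or o.cost<best[0]: best=(o.cost,full(o.x),o.fun)
    return best
def ik(p,M,k,q0):
    lo=np.array([-2.87,-.86,.17,-1.51,.06,-2.65]);hi=np.array([2.87,2.18,2.46,4.65,2.69,2.65])
    o=least_squares(lambda q:np.r_[(fk(q,k)[0]-p)*5,(fk(q,k)[1]-M).ravel()],np.clip(q0,lo+.01,hi-.01),bounds=(lo,hi)); return o.x,o.cost
E
python3 - <<'E'
import kin,numpy as np
b=kin.fit(); print(b[0],np.round(b[1],4)); print(np.round(b[2],3))
E
```

```text
0.03663561610980038 [-0.0381  0.399   0.5477  0.3729  0.5208  0.3099 -0.0223  1.      1.
  1.5708]
[ 0.174 -0.026 -0.016  0.     0.    -0.     0.    -0.     0.     0.
  0.    -0.     0.088 -0.157 -0.013  0.     0.    -0.     0.    -0.
  0.     0.     0.    -0.     0.047 -0.08   0.029 -0.002 -0.001 -0.
 -0.001  0.002  0.    -0.001  0.    -0.    -0.     0.003  0.001 -0.005
  0.001 -0.     0.001  0.005  0.002 -0.002  0.001 -0.    -0.    -0.
  0.     0.001  0.     0.   ]
```

```bash
sed -i 's/a1,h,L1,a3,L2,d6,b,s4/a1,h,L1,a3,L2,d6,dy,s4/; s/A@\[a1,0,h\]/A@[a1,dy,h]/; s/A=A@Ry(b)@Rz(s4\*q\[3\])@Ry(q\[4\]-b)/A=A@Rz(s4*q[3])@Ry(q[4])/; s/for b0 in (0,1.5,-1.5)/for b0 in (0,)/; s/\.002\*(v/.0005*(v/' kin.py
python3 - <<'E'
import kin,numpy as np
from go import rot
b=kin.fit(); print(b[0],np.round(b[1],4)); k=b[1]; print(np.abs(b[2]).max())
np.save("k.npy",k)
def t(name,g,az,pitch,roll,q0):
    M=rot(az,pitch,roll); q,c=kin.ik(np.array(g)-.155*M[:,2],M,k,q0); print(name,az,pitch,roll,"%.4f"%c,np.round(q,2))
az=np.degrees(np.arctan2(-.243,.483))
for pitch in(25,35,45,60):
  for roll in (0,180):
    for q4 in(0,3.1):
      t("grasp",[.483,-.243,.034],az,pitch,roll,[-.5,0,1.8,q4,1,1.5 if roll else -1.5])
E
```

```text
1.3979448390188268e-08 [0.     0.1572 0.3726 0.0969 0.5585 0.1673 0.034  1.     1.     1.5708]
0.00012139977713947888
grasp -26.70722403543496 25 0 0.0352 [-0.58 -0.5   2.46  0.74  0.15  0.79]
grasp -26.70722403543496 25 0 0.0352 [-0.58 -0.5   2.46  0.74  0.15  0.79]
grasp -26.70722403543496 25 180 0.0352 [-0.58 -0.5   2.46  0.74  0.15 -2.36]
grasp -26.70722403543496 25 180 0.0406 [-0.55 -0.43  2.46  2.02  0.06  2.65]
grasp -26.70722403543496 35 0 0.0045 [-0.58 -0.65  2.46  0.23  0.41  1.29]
grasp -26.70722403543496 35 0 0.0045 [-0.58 -0.65  2.46  0.23  0.41  1.29]
grasp -26.70722403543496 35 180 0.0045 [-0.58 -0.65  2.46  0.23  0.41 -1.85]
grasp -26.70722403543496 35 180 0.0669 [-0.55 -0.42  2.46  2.01  0.06  2.65]
grasp -26.70722403543496 45 0 0.0000 [-0.58 -0.64  2.39  0.13  0.61  1.38]
grasp -26.70722403543496 45 0 0.0000 [-0.58 -0.64  2.39  0.13  0.61  1.38]
grasp -26.70722403543496 45 180 0.0000 [-0.58 -0.64  2.39  0.13  0.61 -1.76]
grasp -26.70722403543496 45 180 0.1640 [-0.56 -0.4   2.45  2.    0.06  2.65]
grasp -26.70722403543496 60 0 0.0000 [-0.56 -0.44  2.17  0.06  0.9   1.46]
grasp -26.70722403543496 60 0 0.0000 [-0.56 -0.44  2.17  0.06  0.9   1.46]
grasp -26.70722403543496 60 180 0.0000 [-0.56 -0.44  2.17  0.06  0.9  -1.68]
grasp -26.70722403543496 60 180 0.4128 [-0.56 -0.27  2.36  1.99  0.06  2.65]
```

```bash
cat > srch.py <<'E'
import kin,numpy as np
from go import rot
k=np.load("k.npy")
lo=np.array([-2.87,-.86,.17,-1.51,.06,-2.65]);hi=np.array([2.87,2.18,2.46,4.65,2.69,2.65])
B=np.array([.483,-.243,.034]); T=np.array([.451,-.052,.040])
def sols(g,M):
    out=[]
    for q4 in(-1,0,1.2,2.5,4):
        for q6 in(-1.5,0,1.5):
            q,c=kin.ik(g-.155*M[:,2],M,k,[np.arctan2(g[1],g[0]),-.3,1.9,q4,1,q6])
            m=np.minimum(q-lo,hi-q).min()
            if c<1e-8 and m>.03 and not any(np.abs(q-o[0]).max()<.1 for o in out): out.append((q,m))
    return out
if __name__=="__main__":
  for nm,g in(("B",B),("T",T)):
    for P in(35,45,55):
        for az in range(-90,100,30):
            for roll in (0,):
                for q,m in sols(g,rot(az,P,roll)): print(nm,P,az,roll,np.round(q,2),"m%.2f"%m)
E
python3 srch.py
```

```text
B 35 0 0 [-0.94 -0.49  2.38  1.04  0.88  0.08] m0.08
B 35 30 0 [-1.05 -0.06  2.04  1.    1.34 -0.34] m0.42
B 35 60 0 [-0.99  0.28  1.67  0.83  1.7  -0.58] m0.79
B 35 90 0 [-0.86  0.55  1.32  0.63  2.01 -0.81] m0.68
B 45 -30 0 [-0.53 -0.63  2.38  0.01  0.6   1.55] m0.08
B 45 0 0 [-0.86 -0.47  2.28  0.75  0.9   0.36] m0.18
B 45 30 0 [-0.97 -0.12  2.01  0.82  1.3  -0.17] m0.45
B 45 60 0 [-0.93  0.19  1.69  0.71  1.63 -0.5 ] m0.77
B 45 90 0 [-0.82  0.44  1.39  0.53  1.9  -0.8 ] m0.79
B 55 -60 0 [-0.29 -0.35  2.13 -0.5   0.96  2.53] m0.12
B 55 -30 0 [-0.53 -0.51  2.24  0.01  0.8   1.56] m0.22
B 55 0 0 [-0.77 -0.4   2.17  0.5   0.98  0.6 ] m0.29
B 55 30 0 [-0.88 -0.15  1.96  0.63  1.28 -0.  ] m0.50
B 55 60 0 [-0.86  0.11  1.7   0.57  1.56 -0.41] m0.76
B 55 90 0 [-0.78  0.32  1.46  0.43  1.79 -0.78] m0.90
T 35 -90 0 [ 0.37  0.05  1.91 -0.87  1.62 -2.61] m0.04
T 35 60 0 [-0.8  -0.15  2.11  0.91  1.56 -0.47] m0.35
T 35 90 0 [-0.67  0.18  1.77  0.73  1.83 -0.72] m0.69
T 45 30 0 [-0.69 -0.69  2.41  0.78  1.22  0.15] m0.05
T 45 60 0 [-0.72 -0.25  2.1   0.77  1.5  -0.34] m0.36
T 45 90 0 [-0.62  0.07  1.81  0.62  1.75 -0.66] m0.65
T 55 -30 0 [ 0.02 -0.78  2.39 -0.36  1.02  2.22] m0.07
T 55 30 0 [-0.57 -0.64  2.31  0.57  1.22  0.35] m0.15
T 55 60 0 [-0.62 -0.3   2.08  0.61  1.46 -0.19] m0.38
T 55 90 0 [-0.55 -0.03  1.84  0.51  1.67 -0.59] m0.62
```

```bash
cat > inv.py <<'E'
import kin,numpy as np
from srch import *
from scipy.spatial.transform import Rotation as R
def path(p,az,P,ang,q):
    M0=rot(az,P,0); a=np.array([np.cos(np.radians(az)),np.sin(np.radians(az)),0]); m=9;dq=0
    for t in np.linspace(0,ang,abs(ang)//10+1):
        M=R.from_rotvec(np.radians(t)*a).as_matrix()@M0
        qn,c=kin.ik(p,M,k,q)
        if c>1e-7: return None
        if t!=0: dq=max(dq,np.abs(qn-q).max())
        q=qn; m=min(m,np.minimum(q-lo,hi-q).min())
    return m,dq,q
if __name__=="__main__":
  res=[]
  for P in(40,):
   for az in(80,50,20):
    for x in(.3,.45,.55):
     for y in(-.35,-.2,0.):
      for z in(.35,.5,.65):
        M=rot(az,P,0); p=np.array([x,y,z]); q,c=kin.ik(p,M,k,[-.7,.2,1.5,.6,1.6,-.6])
        if c>1e-7: continue
        for ang in(180,-180,160,-160):
            o=path(p,az,P,ang,q)
            if o and o[0]>.05: res.append((o[1],o[0],az,x,y,z,ang,np.round(q,2),np.round(o[2],2)))
  res.sort(key=lambda t:t[0])
  for t in res[:14]: print(t)
E
python3 inv.py
```

```text
(np.float64(0.11960550027590555), np.float64(0.20322967288906524), 20, 0.55, -0.2, 0.35, 180, array([-0.59, -0.19,  1.7 ,  0.75,  1.14,  0.49]), array([-0.59,  0.01,  1.92,  2.46,  1.37,  2.45]))
(np.float64(0.11960550027590555), np.float64(0.4137068503506822), 20, 0.55, -0.2, 0.35, 160, array([-0.59, -0.19,  1.7 ,  0.75,  1.14,  0.49]), array([-0.63,  0.08,  1.84,  2.28,  1.54,  2.24]))
(np.float64(0.12094413629014067), np.float64(0.19353634384943863), 20, 0.55, -0.2, 0.5, 160, array([-0.59, -0.18,  1.43,  0.69,  1.34,  0.67]), array([-0.63, -0.08,  1.71,  2.25,  1.36,  2.46]))
(np.float64(0.12453940014958187), np.float64(0.16347580514685056), 80, 0.3, -0.35, 0.5, -180, array([-1.1 , -0.03,  1.29,  0.82,  2.47, -0.42]), array([-1.1 ,  0.  ,  1.64,  2.49,  2.29, -2.49]))
(np.float64(0.12453940014958187), np.float64(0.22335412421014844), 80, 0.3, -0.35, 0.5, -160, array([-1.1 , -0.03,  1.29,  0.82,  2.47, -0.42]), array([-1.16, -0.07,  1.7 ,  2.33,  2.16, -2.27]))
(np.float64(0.12578453693419456), np.float64(0.09174792184644076), 80, 0.3, -0.35, 0.35, -160, array([-1.1 , -0.03,  1.56,
[... 929 characters left out ...]
0.2, 0.35, 180, array([-0.72, -0.44,  1.9 ,  0.78,  1.27,  0.42]), array([-0.72, -0.23,  2.14,  2.4 ,  1.44,  2.56]))
(np.float64(0.13221742966002092), np.float64(0.32932723037429357), 20, 0.45, -0.2, 0.35, 160, array([-0.72, -0.44,  1.9 ,  0.78,  1.27,  0.42]), array([-0.76, -0.15,  2.06,  2.24,  1.64,  2.32]))
(np.float64(0.13233570962541652), np.float64(0.1829766428632631), 20, 0.45, 0.0, 0.5, 180, array([-0.23, -0.62,  1.76,  0.46,  1.26,  1.02]), array([-0.23, -0.68,  2.17,  2.52,  0.82,  2.43]))
(np.float64(0.13233570962541652), np.float64(0.23943173896338432), 20, 0.45, 0.0, 0.5, 160, array([-0.23, -0.62,  1.76,  0.46,  1.26,  1.02]), array([-0.32, -0.61,  2.12,  2.3 ,  1.05,  2.34]))
```

Run:
```python
from go import *
import kin; from srch import k
M=rot(40,40,0); B=np.array([.483,-.243,.034])
for g in([.37,-.25,.36],B-.255*M[:,2]): 
    need(g,M,False); print(kin.ik(np.array(g),M,k,[-.97,-.1,2,.82,1.3,-.2]))
```

```text
turn [0.303 0.371 1.028] shift [-1.382 -0.082 -0.187]
(array([-0.96455478, -0.3784767 ,  1.84084461,  0.87937164,  1.71069227,
        0.02450376]), np.float64(1.834851181625943e-19))
turn [0.303 0.371 1.028] shift [-2.193 -0.574  0.19 ]
(array([-1.15696777, -0.0354547 ,  1.8409387 ,  0.82802722,  1.63033478,
       -0.36196763]), np.float64(4.950972145822493e-21))
```

Emit:
apply_moves([
  [0.05,0.06,0.17,-0.2,0,-0.03,1],
  [0.1,0.12,0.34,-0.4,-0.02,-0.06,1],
  [0.15,0.18,0.5,-0.6,-0.04,-0.1,1],
  [0.2,0.24,0.67,-0.8,-0.06,-0.14,1],
  [0.25,0.3,0.84,-1,-0.08,-0.18,1],
  [0.3,0.37,1,-1,-0.08,-0.18,1],
  [0.3,0.37,1,-1,-0.08,-0.18,1],
  [0.3,0.37,1,-1,-0.08,-0.18,1],
])

```text
time: 2.65
position: [0.381, -0.1731, 0.3797]
tool_rot: [[0.474, 0.662, 0.58], [0.438, -0.749, 0.497], [0.764, 0.018, -0.645]]
contact_force: [-0.2, 0.3, 0.4]
opening: 0.0854
grip_force: 0.0
```

Run:
```python
from go import *
log(); M=rot(40,40,0); B=np.array([.483,-.243,.034])
need(B-.255*M[:,2],M,False)
```

```text
2.65 q [-0.823 -0.522  1.908  0.873  1.66   0.143] p [ 0.381 -0.173  0.38 ] grasp [ 0.4709 -0.0961  0.2797] open 0.08537336503035987 F [-0.2  0.3  0.4]
turn [-0.01   0.004  0.039] shift [-1.235  0.558 -0.037]
```

Emit:
apply_moves([
  [0,0,0.04,-0.25,0.12,0,1],
  [0,0,0.04,-0.5,0.25,0,1],
  [0,0,0.04,-0.75,0.38,-0.02,1],
  [0,0,0.04,-1,0.5,-0.03,1],
  [0,0,0.04,-1,0.5,-0.03,1],
  [0,0,0.04,-1,0.5,-0.03,1],
])

```text
time: 3.25
position: [0.3479, -0.339, 0.2299]
tool_rot: [[0.498, 0.645, 0.58], [0.41, -0.764, 0.498], [0.764, -0.01, -0.645]]
contact_force: [-0.5, 0.7, 0.4]
opening: 0.0851
grip_force: 0.0
```

Emit:
apply_moves([
  [0,0,0,-0.12,0.03,0,1],
  [0,0,0,-0.22,0.06,0,1],
  [0,0,0,-0.22,0.06,0,1],
  [0,0,0,-0.22,0.06,0,1],
])

```text
time: 3.65
position: [0.3344, -0.3653, 0.2001]
tool_rot: [[0.494, 0.645, 0.582], [0.413, -0.764, 0.496], [0.765, -0.005, -0.644]]
contact_force: [-0.5, -0.6, 1.0]
opening: 0.0856
grip_force: 0.0
```

Run:
```python
from go import *; from rig import eyes; import cv2,pickle; from h import *
log(); c=eyes.camera("wrist"); pickle.dump(c,open("w1.pkl","wb"))
for P in([.483,-.243,0],[.483,-.243,.081],[.483,-.243,.034]): print(np.round(proj(c,P,True),1))
cv2.imwrite("pics/w1.png",c["image"][:,:,::-1])
```

```text
3.65 q [-1.152 -0.042  1.843  0.826  1.634 -0.354] p [ 0.334 -0.365  0.2  ] grasp [ 0.4247 -0.2884  0.1003] open 0.0856153511320631 F [-0.5 -0.6  1. ]
[285.9 242.9]
[286.7 179.4]
[286.2 220.8]
```

View pics/w1.png

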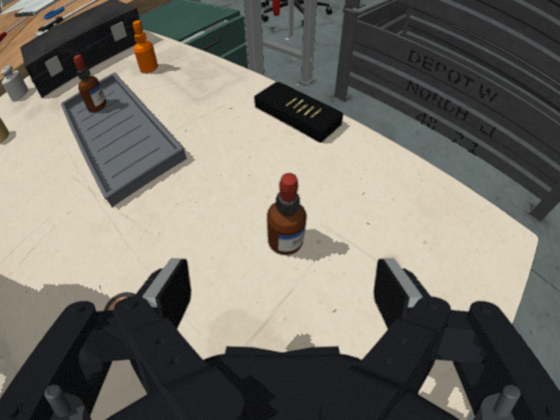

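The wrist view shows the bottle between the open fingers, with the bulb top at (289,174) and base near (286,241). That is within about 1 mm of the prediction.

Run:
```python
from go import *
M=rot(40,40,0); need([.484,-.243,.031],M)
```

```text
turn [-0.006  0.002 -0.001] shift [-0.027  0.014  0.51 ]
```

Emit:
apply_moves([
  [0,0,0,-0.025,0.01,0.13,1],
  [0,0,0,-0.025,0.01,0.26,1],
  [0,0,0,-0.025,0.01,0.38,1],
  [0,0,0,-0.025,0.01,0.46,1],
  [0,0,0,-0.025,0.01,0.51,1],
  [0,0,0,-0.025,0.01,0.51,1],
  [0,0,0,-0.025,0.01,0.51,1],
])

```text
time: 4.4
position: [0.3918, -0.3195, 0.1303]
tool_rot: [[0.495, 0.644, 0.584], [0.412, -0.765, 0.495], [0.765, -0.005, -0.644]]
contact_force: [0.2, -0.5, 0.3]
opening: 0.0857
grip_force: 0.0
```

Run:
```python
from go import *; from rig import eyes; import cv2
log(); c=eyes.camera("wrist"); cv2.imwrite("pics/w2.png",c["image"][100:,:,::-1])
need([.484,-.243,.031],rot(40,40,0))
```

```text
4.4 q [-1.008  0.03   1.909  0.87   1.438 -0.365] p [ 0.392 -0.32   0.13 ] grasp [ 0.4823 -0.2429  0.0305] open 0.08570119882865815 F [ 0.2 -0.5  0.3]
turn [-0.004  0.002 -0.004] shift [0.006 0.002 0.005]
```

View pics/w2.png

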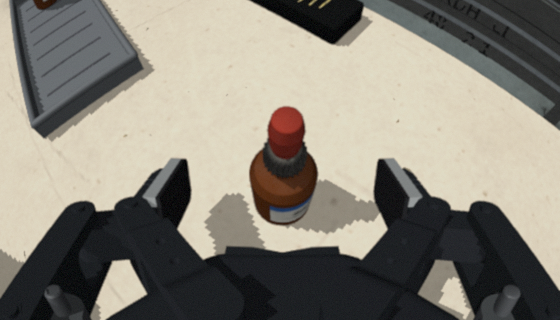

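The bottle (x≈284) is centred between the pads (mid ≈282), so I'm closing.

Emit:
apply_moves([
  [0,0,0,0,0,0,-1],
  [0,0,0,0,0,0,-1],
  [0,0,0,0,0,0,-1],
  [0,0,0,0,0,0,-1],
  [0,0,0,0,0,0,-1],
  [0,0,0,0,0,0,-1],
  [0,0,0,0,0,0,-1],
  [0,0,0,0,0,0,-1],
], force=40)

```text
time: 5.25
position: [0.3915, -0.3197, 0.1294]
tool_rot: [[0.496, 0.643, 0.584], [0.41, -0.766, 0.495], [0.765, -0.006, -0.644]]
contact_force: [-0.7, -1.6, 2.6]
opening: 0.0276
grip_force: 39.5
```

Run:
```python
from go import *; import kin; from srch import k
s=log(); print(s["grip_force"])
M=rot(40,40,0)
need([.392,-.32,.33],M,False); need([.55,-.2,.40],rot(20,40,0),False)
from inv import path
for p in([.55,-.2,.40],[.55,-.2,.38],[.53,-.2,.38]):
  q,c=kin.ik(np.array(p),rot(20,40,0),k,s["q"]); print(p,c,q, path(np.array(p),20,40,180,q))
```

```text
5.25 q [-1.008  0.031  1.91   0.87   1.437 -0.365] p [ 0.392 -0.32   0.129] grasp [ 0.482  -0.2429  0.0296] open 0.027586570464827213 F [-0.7 -1.6  2.6]
39.541795246150286
turn [-0.005  0.002 -0.006] shift [ 0.768 -0.003 -0.645]
turn [-0.345  0.003  0.28 ] shift [ 1.674  0.042 -0.113]
[0.55, -0.2, 0.4] 6.571224751190888e-19 [-0.58515918 -0.19958396  1.6248176   0.72021623  1.20540241  0.55124632] (np.float64(0.13734803410507945), np.float64(0.11918567329899155), array([-0.58515918, -0.05987162,  1.88959666,  2.44602058,  1.29157585,
        2.51265197]))
[0.55, -0.2, 0.38] 2.1402968710767936e-19 [-0.58515918 -0.19714929  1.65801787  0.7296201   1.17872621  0.5258162 ] (np.float64(0.16385827250330465), np.float64(0.11920696636622319), array([-0.58515918, -0.03326243,  1.90309333,  2.45293386,  1.32245513,
        2.48614173]))
[0.53, -0.2, 0.38] 5.459355104584847e-20 [-0.60837642 -0.24547312  1.69935789  0.73725094  1.19935682  0.51238785] (np.float64(0.14495642002701015), np.float64(0.12136374994958032), array([-0.60837642, -0.08126112,  1.94906714,  2.44158601,  1.3351007 ,
        2.50504358]))
```

Emit:
apply_moves([
  [0,0,0,0.05,0,-0.04,-1],
  [0,0,0,0.15,0,-0.13,-1],
  [0,0,0,0.3,0,-0.25,-1],
  [0,0,0,0.45,0,-0.38,-1],
  [0,0,0,0.6,0,-0.5,-1],
  [0,0,0,0.77,0,-0.64,-1],
  [0,0,0,0.77,0,-0.64,-1],
  [0,0,0,0.77,0,-0.64,-1],
])

```text
time: 6.05
position: [0.3932, -0.3196, 0.3311]
tool_rot: [[0.496, 0.643, 0.584], [0.412, -0.766, 0.493], [0.764, -0.004, -0.645]]
contact_force: [-0.2, -0.4, -0.3]
opening: 0.0275
grip_force: 39.5
```

Run:
```python
from go import *
s=log(); print(s["grip_force"]); need([.55,-.2,.38],rot(20,40,0),False)
```

```text
6.05 q [-1.005 -0.168  1.719  0.867  1.688 -0.068] p [ 0.393 -0.32   0.331] grasp [ 0.4837 -0.2431  0.2311] open 0.027491676564471882 F [-0.2 -0.4 -0.3]
39.49684105165943
turn [-0.344  0.004  0.283] shift [0.822 0.045 0.595]
```

Emit:
apply_moves([
  [-0.06,0,0.05,0.14,0,0.1,-1],
  [-0.12,0,0.1,0.28,0.01,0.2,-1],
  [-0.18,0,0.15,0.42,0.02,0.3,-1],
  [-0.24,0,0.2,0.56,0.03,0.4,-1],
  [-0.3,0,0.25,0.7,0.04,0.5,-1],
  [-0.34,0,0.28,0.82,0.04,0.6,-1],
  [-0.34,0,0.28,0.82,0.04,0.6,-1],
  [-0.34,0,0.28,0.82,0.04,0.6,-1],
])

```text
time: 6.85
position: [0.5499, -0.1984, 0.3752]
tool_rot: [[0.608, 0.347, 0.714], [0.221, -0.938, 0.268], [0.762, -0.005, -0.647]]
contact_force: [-0.8, -0.7, -0.7]
opening: 0.0275
grip_force: 39.7
```

Emit:
apply_moves([
  [0.08,0,0.1,0,0,0,-1],
  [0.19,0,0.23,0,0,0,-1],
  [0.3,0,0.36,0,0,0,-1],
  [0.41,0,0.49,0,0,0,-1],
  [0.52,0,0.62,0,0,0,-1],
  [0.64,0,0.77,0,0,0,-1],
])

```text
time: 7.45
position: [0.549, -0.2006, 0.3762]
tool_rot: [[0.794, 0.235, 0.561], [-0.294, -0.66, 0.692], [0.533, -0.714, -0.455]]
contact_force: [0.5, -0.2, -1.1]
opening: 0.0276
grip_force: 39.7
```

Run:
```python
from go import *
s=log(); print(s["grip_force"]); print(np.round(s["tool_rot"],2).tolist(), "bottle axis", np.round(s["tool_rot"]@[.766,0,-.643],3))
```

```text
7.45 q [-0.669 -0.022  1.559  1.099  1.575  0.967] p [ 0.549 -0.201  0.376] grasp [ 0.636  -0.0934  0.3057] open 0.02757818090408766 F [ 0.5 -0.2 -1.1]
39.70187932725821
[[0.79, 0.23, 0.56], [-0.29, -0.66, 0.69], [0.53, -0.71, -0.45]] bottle axis [ 0.247 -0.67   0.7  ]
```

Works as planned. Three more 45° steps, then a pause.

Emit:
apply_moves([
  [0.1,0,0.12,0,0,0,-1],
  [0.21,0,0.25,0,0,0,-1],
  [0.32,0,0.38,0,0,0,-1],
  [0.43,0,0.51,0,0,0,-1],
  [0.54,0,0.64,0,0,0,-1],
  [0.64,0,0.77,0,0,0,-1],
])

```text
time: 8.05
position: [0.5491, -0.2007, 0.3759]
tool_rot: [[0.864, -0.012, 0.503], [-0.503, 0.007, 0.864], [-0.014, -1.0, -0.0]]
contact_force: [-0.3, -0.1, -1.1]
opening: 0.0277
grip_force: 39.7
```

Emit:
apply_moves([
  [0.1,0,0.12,0,0,0,-1],
  [0.21,0,0.25,0,0,0,-1],
  [0.32,0,0.38,0,0,0,-1],
  [0.43,0,0.51,0,0,0,-1],
  [0.54,0,0.64,0,0,0,-1],
  [0.64,0,0.77,0,0,0,-1],
])

```text
time: 8.65
position: [0.5491, -0.2006, 0.3757]
tool_rot: [[0.78, -0.251, 0.573], [-0.287, 0.67, 0.685], [-0.556, -0.699, 0.45]]
contact_force: [0.8, 1.1, -0.2]
opening: 0.0271
grip_force: 39.8
```

Emit:
apply_moves([
  [0.1,0,0.12,0,0,0,-1],
  [0.21,0,0.25,0,0,0,-1],
  [0.32,0,0.38,0,0,0,-1],
  [0.43,0,0.51,0,0,0,-1],
  [0.54,0,0.64,0,0,0,-1],
  [0.62,0,0.74,0,0,0,-1],
  [0.62,0,0.74,0,0,0,-1],
  [0.62,0,0.74,0,0,0,-1],
])

```text
time: 9.45
position: [0.5493, -0.1998, 0.3767]
tool_rot: [[0.602, -0.341, 0.722], [0.198, 0.94, 0.279], [-0.774, -0.025, 0.633]]
contact_force: [-0.2, 0.2, -0.7]
opening: 0.0277
grip_force: 39.8
```

Emit:
apply_moves([
  [0,0,0,0,0,0,-1],
  [0,0,0,0,0,0,-1],
  [0,0,0,0,0,0,-1],
  [0,0,0,0,0,0,-1],
  [0,0,0,0,0,0,-1],
  [0,0,0,0,0,0,-1],
  [0,0,0,0,0,0,-1],
  [0,0,0,0,0,0,-1],
])

```text
time: 10.25
position: [0.5499, -0.1992, 0.3776]
tool_rot: [[0.602, -0.343, 0.722], [0.201, 0.939, 0.278], [-0.773, -0.023, 0.634]]
contact_force: [0.3, 0.6, 0.4]
opening: 0.0278
grip_force: 39.8
```

Run:
```python
from go import *; from rig import eyes; import cv2
s=log(); print(s["grip_force"], "bottle axis", np.round(s["tool_rot"]@[.766,0,-.643],3))
a=np.hstack([eyes.camera("scene")["image"][60:330,250:500],eyes.camera("wrist")["image"][60:330,140:420]]); cv2.imwrite("pics/i1.png",a[:,:,::-1])
```

```text
10.25 q [-0.589 -0.03   1.902  2.433  1.331  2.475] p [ 0.55  -0.199  0.378] grasp [ 0.6617 -0.156   0.4758] open 0.02783006112925057 F [0.3 0.6 0.4]
39.78719578466297 bottle axis [-0.003 -0.025 -1.   ]
```

View pics/i1.png

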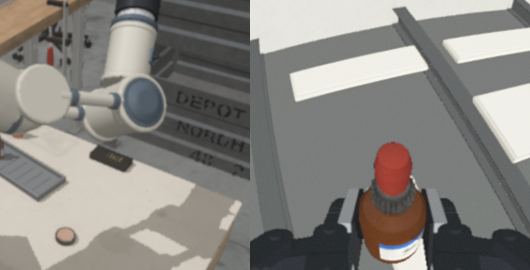

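The wrist view shows the bottle held firmly, bulb at (393,165), with its axis straight down in the world. Now I turn it bulb-up and repeat.

Emit:
apply_moves([
  [-0.08,0,-0.1,0,0,0,-1],
  [-0.19,0,-0.23,0,0,0,-1],
  [-0.3,0,-0.36,0,0,0,-1],
  [-0.41,0,-0.49,0,0,0,-1],
  [-0.52,0,-0.62,0,0,0,-1],
  [-0.62,0,-0.74,0,0,0,-1],
])

```text
time: 10.95
position: [0.5499, -0.1994, 0.3773]
tool_rot: [[0.784, -0.249, 0.569], [-0.291, 0.661, 0.691], [-0.548, -0.707, 0.446]]
contact_force: [-1.0, -0.5, -0.2]
opening: 0.0274
grip_force: 39.8
```

Emit:
apply_moves([
  [-0.1,0,-0.12,0,0,0,-1],
  [-0.21,0,-0.25,0,0,0,-1],
  [-0.32,0,-0.38,0,0,0,-1],
  [-0.43,0,-0.51,0,0,0,-1],
  [-0.54,0,-0.64,0,0,0,-1],
  [-0.64,0,-0.77,0,0,0,-1],
])

```text
time: 11.55
position: [0.5498, -0.1994, 0.3775]
tool_rot: [[0.866, -0.007, 0.501], [-0.501, -0.005, 0.866], [-0.004, -1.0, -0.007]]
contact_force: [-0.5, -0.2, -0.6]
opening: 0.0274
grip_force: 39.7
```

Emit:
apply_moves([
  [-0.1,0,-0.12,0,0,0,-1],
  [-0.21,0,-0.25,0,0,0,-1],
  [-0.32,0,-0.38,0,0,0,-1],
  [-0.43,0,-0.51,0,0,0,-1],
  [-0.54,0,-0.64,0,0,0,-1],
  [-0.64,0,-0.77,0,0,0,-1],
])

```text
time: 12.15
position: [0.5498, -0.1993, 0.3777]
tool_rot: [[0.791, 0.24, 0.562], [-0.286, -0.668, 0.687], [0.54, -0.705, -0.46]]
contact_force: [0.8, 1.5, -0.3]
opening: 0.0275
grip_force: 39.7
```

Emit:
apply_moves([
  [-0.1,0,-0.12,0,0,0,-1],
  [-0.21,0,-0.25,0,0,0,-1],
  [-0.32,0,-0.38,0,0,0,-1],
  [-0.43,0,-0.51,0,0,0,-1],
  [-0.54,0,-0.64,0,0,0,-1],
  [-0.64,0,-0.77,0,0,0,-1],
  [-0.64,0,-0.77,0,0,0,-1],
  [-0.64,0,-0.77,0,0,0,-1],
])

```text
time: 12.95
position: [0.5497, -0.1988, 0.3776]
tool_rot: [[0.607, 0.345, 0.716], [0.219, -0.938, 0.267], [0.764, -0.005, -0.645]]
contact_force: [-0.0, -0.1, -1.0]
opening: 0.0277
grip_force: 39.7
```

Emit:
apply_moves([
  [0,0,0,0,0,0,-1],
  [0,0,0,0,0,0,-1],
  [0,0,0,0,0,0,-1],
  [0,0,0,0,0,0,-1],
  [0,0,0,0,0,0,-1],
])

```text
time: 13.45
position: [0.5499, -0.1994, 0.3774]
tool_rot: [[0.606, 0.345, 0.717], [0.221, -0.939, 0.265], [0.764, -0.002, -0.645]]
contact_force: [-0.4, -0.8, -0.1]
opening: 0.0272
grip_force: 39.7
```

Emit:
apply_moves([
  [0.08,0,0.1,0,0,0,-1],
  [0.19,0,0.23,0,0,0,-1],
  [0.3,0,0.36,0,0,0,-1],
  [0.41,0,0.49,0,0,0,-1],
  [0.52,0,0.62,0,0,0,-1],
  [0.64,0,0.77,0,0,0,-1],
])

```text
time: 14.05
position: [0.5499, -0.1994, 0.3779]
tool_rot: [[0.793, 0.237, 0.562], [-0.292, -0.661, 0.691], [0.535, -0.712, -0.455]]
contact_force: [0.4, -0.3, -1.0]
opening: 0.0274
grip_force: 39.7
```

Emit:
apply_moves([
  [0.1,0,0.12,0,0,0,-1],
  [0.21,0,0.25,0,0,0,-1],
  [0.32,0,0.38,0,0,0,-1],
  [0.43,0,0.51,0,0,0,-1],
  [0.54,0,0.64,0,0,0,-1],
  [0.64,0,0.77,0,0,0,-1],
])

```text
time: 14.65
position: [0.55, -0.1995, 0.3774]
tool_rot: [[0.865, -0.01, 0.501], [-0.501, 0.005, 0.865], [-0.012, -1.0, -0.001]]
contact_force: [-0.2, 1.2, -0.6]
opening: 0.0274
grip_force: 39.7
```

Emit:
apply_moves([
  [0.1,0,0.12,0,0,0,-1],
  [0.21,0,0.25,0,0,0,-1],
  [0.32,0,0.38,0,0,0,-1],
  [0.43,0,0.51,0,0,0,-1],
  [0.54,0,0.64,0,0,0,-1],
  [0.64,0,0.77,0,0,0,-1],
])

```text
time: 15.25
position: [0.55, -0.1995, 0.3773]
tool_rot: [[0.782, -0.252, 0.571], [-0.286, 0.668, 0.687], [-0.554, -0.7, 0.45]]
contact_force: [-0.2, -0.2, 0.2]
opening: 0.0279
grip_force: 39.8
```

Emit:
apply_moves([
  [0.1,0,0.12,0,0,0,-1],
  [0.21,0,0.25,0,0,0,-1],
  [0.32,0,0.38,0,0,0,-1],
  [0.43,0,0.51,0,0,0,-1],
  [0.54,0,0.64,0,0,0,-1],
  [0.62,0,0.74,0,0,0,-1],
  [0.62,0,0.74,0,0,0,-1],
  [0.62,0,0.74,0,0,0,-1],
])

```text
time: 16.05
position: [0.5498, -0.199, 0.3778]
tool_rot: [[0.603, -0.343, 0.721], [0.198, 0.939, 0.281], [-0.773, -0.026, 0.634]]
contact_force: [0.6, 0.4, -0.9]
opening: 0.0275
grip_force: 39.8
```

Emit:
apply_moves([
  [0,0,0,0,0,0,-1],
  [0,0,0,0,0,0,-1],
  [0,0,0,0,0,0,-1],
  [0,0,0,0,0,0,-1],
  [0,0,0,0,0,0,-1],
  [0,0,0,0,0,0,-1],
  [0,0,0,0,0,0,-1],
  [0,0,0,0,0,0,-1],
])

```text
time: 16.85
position: [0.5498, -0.1992, 0.3775]
tool_rot: [[0.602, -0.343, 0.721], [0.2, 0.939, 0.279], [-0.773, -0.023, 0.634]]
contact_force: [-0.0, 0.5, -2.0]
opening: 0.0275
grip_force: 39.8
```

Run:
```python
from go import *
s=log(); print(s["grip_force"], "bottle axis", np.round(s["tool_rot"]@[.766,0,-.643],3))
```

```text
16.85 q [-0.589 -0.03   1.902  2.432  1.332  2.475] p [ 0.55  -0.199  0.378] grasp [ 0.6617 -0.156   0.4758] open 0.02751013710786336 F [-0.   0.5 -2. ]
39.783820897010855 bottle axis [-0.003 -0.026 -1.   ]
```

Second inversion done. Turning upright again, then planning the move to the tray.

Emit:
apply_moves([
  [-0.08,0,-0.1,0,0,0,-1],
  [-0.19,0,-0.23,0,0,0,-1],
  [-0.3,0,-0.36,0,0,0,-1],
  [-0.41,0,-0.49,0,0,0,-1],
  [-0.52,0,-0.62,0,0,0,-1],
  [-0.62,0,-0.74,0,0,0,-1],
])

```text
time: 17.45
position: [0.5498, -0.1994, 0.3773]
tool_rot: [[0.784, -0.249, 0.569], [-0.292, 0.661, 0.692], [-0.548, -0.708, 0.445]]
contact_force: [0.0, -0.1, -1.1]
opening: 0.0272
grip_force: 39.8
```

Emit:
apply_moves([
  [-0.1,0,-0.12,0,0,0,-1],
  [-0.21,0,-0.25,0,0,0,-1],
  [-0.32,0,-0.38,0,0,0,-1],
  [-0.43,0,-0.51,0,0,0,-1],
  [-0.54,0,-0.64,0,0,0,-1],
  [-0.64,0,-0.77,0,0,0,-1],
])

```text
time: 18.05
position: [0.5498, -0.1994, 0.3775]
tool_rot: [[0.866, -0.007, 0.501], [-0.501, -0.005, 0.866], [-0.003, -1.0, -0.008]]
contact_force: [0.5, 0.3, -0.2]
opening: 0.0276
grip_force: 39.7
```

Emit:
apply_moves([
  [-0.1,0,-0.12,0,0,0,-1],
  [-0.21,0,-0.25,0,0,0,-1],
  [-0.32,0,-0.38,0,0,0,-1],
  [-0.43,0,-0.51,0,0,0,-1],
  [-0.54,0,-0.64,0,0,0,-1],
  [-0.64,0,-0.77,0,0,0,-1],
])

```text
time: 18.65
position: [0.5498, -0.1993, 0.3777]
tool_rot: [[0.791, 0.24, 0.563], [-0.286, -0.668, 0.687], [0.541, -0.704, -0.46]]
contact_force: [0.4, 0.7, -0.9]
opening: 0.0274
grip_force: 39.7
```

Emit:
apply_moves([
  [-0.1,0,-0.12,0,0,0,-1],
  [-0.21,0,-0.25,0,0,0,-1],
  [-0.32,0,-0.38,0,0,0,-1],
  [-0.43,0,-0.51,0,0,0,-1],
  [-0.54,0,-0.64,0,0,0,-1],
  [-0.64,0,-0.77,0,0,0,-1],
  [-0.64,0,-0.77,0,0,0,-1],
  [-0.64,0,-0.77,0,0,0,-1],
])

```text
time: 19.45
position: [0.5497, -0.1988, 0.3777]
tool_rot: [[0.606, 0.346, 0.716], [0.22, -0.938, 0.267], [0.764, -0.004, -0.645]]
contact_force: [-0.1, 0.5, -0.1]
opening: 0.0276
grip_force: 39.7
```

Run:
```python
from go import *; import kin,pickle; from srch import k; from h import *
s=log()
c=pickle.load(open("w1.pkl","rb"))
for n,p,z in(("free R",(186,152),.017),("free L",(111,198),.017),("stored L",(63,105),.017),("stored R",(116,76),.017)): print(n,plane(c,*p,z,True))
print("stored bulb",plane(c,79,62,.075,True))
for az in(60,80):
  for h in(.06,.20):
    M=rot(az,40,0); need([.451,-.052,.03+h],M); print(az,h,kin.ik(np.array([.451,-.052,.03+h])-.155*M[:,2],M,k,s["q"]))
```

```text
19.45 q [-0.584 -0.197  1.661  0.73   1.182  0.525] p [ 0.55  -0.199  0.378] grasp [ 0.6607 -0.1574  0.2777] open 0.027569749830866387 F [-0.1  0.5 -0.1]
free R [ 0.48866001 -0.11467309  0.017     ]
free L [ 0.40674375 -0.10012748  0.017     ]
stored L [0.43597918 0.11041325 0.017     ]
stored R [0.51903277 0.09349483 0.017     ]
stored bulb [0.47329008 0.07186987 0.075     ]
turn [ 0.673  0.002 -0.573] shift [-1.149 -0.475  0.099]
60 0.06 (array([-0.76241887, -0.2792359 ,  2.07337852,  0.84014753,  1.60514114,
       -0.32376754]), np.float64(4.428018968785742e-23))
turn [ 0.673  0.002 -0.573] shift [-0.615 -0.478 -0.352]
60 0.2 (array([-0.76241887, -0.39310292,  1.90562815,  0.86748428,  1.7909093 ,
       -0.11005647]), np.float64(1.1973110828772254e-22))
turn [ 1.013e+00  1.000e-03 -8.590e-01] shift [-1.047 -0.342  0.219]
80 0.06 (array([-0.69366436, -0.03898043,  1.86032599,  0.74791509,  1.78116227,
       -0.53532706]), np.float64(1.6604807038483575e-21))
turn [ 1.013e+00  1.000e-03 -8.590e-01] shift [-0.513 -0.345 -0.233]
80 0.2 (array([-0.69366436, -0.15474263,  1.70994178,  0.80716024,  1.97146457,
       -0.33981826]), np.float64(7.192839941099929e-30))
```

Emit:
apply_moves([
  [0.12,0,-0.1,-0.06,-0.04,-0.03,-1],
  [0.25,0,-0.21,-0.12,-0.08,-0.06,-1],
  [0.38,0,-0.32,-0.19,-0.13,-0.09,-1],
  [0.5,0,-0.43,-0.26,-0.17,-0.12,-1],
  [0.63,0,-0.54,-0.32,-0.21,-0.15,-1],
  [0.76,0,-0.65,-0.38,-0.26,-0.17,-1],
  [0.88,0,-0.75,-0.45,-0.3,-0.2,-1],
  [1,0,-0.85,-0.51,-0.34,-0.23,-1],
])

```text
time: 20.25
position: [0.431, -0.1706, 0.329]
tool_rot: [[0.118, 0.983, 0.14], [0.633, -0.183, 0.752], [0.765, -0.0, -0.644]]
contact_force: [0.3, -0.4, -1.0]
opening: 0.0278
grip_force: 39.7
```

Emit:
apply_moves([
  [0,0,0,0,0,0,-1],
  [0,0,0,0,0,0,-1],
  [0,0,0,0,0,0,-1],
])

```text
time: 20.55
position: [0.432, -0.1704, 0.3297]
tool_rot: [[0.12, 0.982, 0.146], [0.634, -0.189, 0.75], [0.764, 0.003, -0.646]]
contact_force: [-0.9, 0.6, -0.8]
opening: 0.0277
grip_force: 39.8
```

Run:
```python
from go import *; from rig import eyes; import cv2,pickle; from h import *
s=log(); print("axis",np.round(s["tool_rot"]@[.766,0,-.643],3))
need([.453,-.054,.06],rot(80,40,0))
c=eyes.camera("wrist"); pickle.dump(c,open("w3.pkl","wb")); cv2.imwrite("pics/w3.png",c["image"][:,:,::-1])
a=eyes.camera("side"); cv2.imwrite("pics/s3.png",a["image"][:,:,::-1])
```

```text
20.55 q [-0.695 -0.155  1.709  0.808  1.959 -0.332] p [ 0.432 -0.17   0.33 ] grasp [ 0.4546 -0.0543  0.2297] open 0.027727379089628443 F [-0.9  0.6 -0.8]
axis [-0.002  0.004  1.   ]
turn [ 0.017  0.005 -0.01 ] shift [-0.651  0.     0.548]
```

View pics/w3.png

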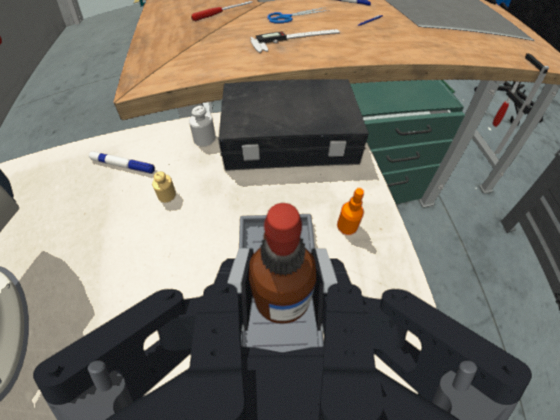

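The bottle hangs over the tray's free end. The tray edges are at x≈242 and 318 and the bottle at 283, so it's centred. Descending.

Emit:
apply_moves([
  [0,0,0,-0.09,0,0.07,-1],
  [0,0,0,-0.2,0,0.17,-1],
  [0,0,0,-0.32,0,0.27,-1],
  [0,0,0,-0.44,0,0.37,-1],
  [0,0,0,-0.55,0,0.46,-1],
  [0,0,0,-0.62,0,0.52,-1],
  [0,0,0,-0.65,0,0.55,-1],
  [0,0,0,-0.65,0,0.55,-1],
])

```text
time: 21.45
position: [0.432, -0.1701, 0.1585]
tool_rot: [[0.12, 0.982, 0.143], [0.634, -0.187, 0.751], [0.764, 0.001, -0.645]]
contact_force: [-0.8, 0.5, -0.9]
opening: 0.0277
grip_force: 39.7
```

Run:
```python
from go import *; from rig import eyes; import cv2
s=log(); need([.453,-.054,.0345],rot(80,40,0))
w=eyes.camera("wrist")["image"][180:380,180:400]; a=eyes.camera("side")["image"][160:310,200:365]; b=eyes.camera("scene")["image"][165:285,210:342]
f=lambda i:cv2.resize(i,(360,330)); cv2.imwrite("pics/p4.png",np.hstack([f(w),f(a)])[:,:,::-1])
```

```text
21.45 q [-0.695  0.002  1.88   0.743  1.726 -0.569] p [ 0.432 -0.17   0.159] grasp [ 0.4543 -0.0538  0.0585] open 0.027708557400569746 F [-0.8  0.5 -0.9]
turn [ 0.014  0.004 -0.01 ] shift [-0.096  0.002  0.076]
```

View pics/p4.png

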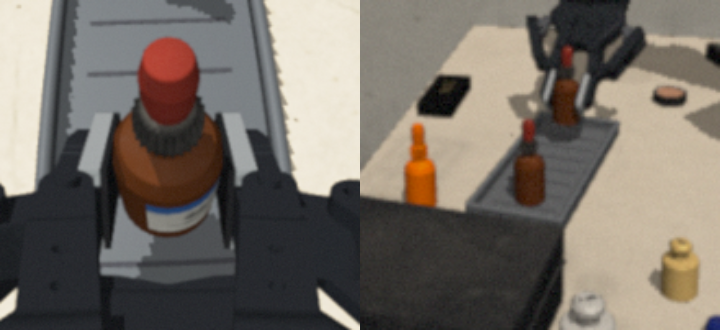

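The bottle is upright and centred in the free end, and the stored bottle is clear. Lowering the last 2 cm slowly.

Emit:
apply_moves([
  [0,0,0,-0.02,0,0.017,-1],
  [0,0,0,-0.04,0,0.034,-1],
  [0,0,0,-0.06,0,0.05,-1],
  [0,0,0,-0.07,0,0.059,-1],
  [0,0,0,-0.078,0,0.066,-1],
  [0,0,0,-0.084,0,0.071,-1],
  [0,0,0,-0.084,0,0.071,-1],
  [0,0,0,-0.084,0,0.071,-1],
])

```text
time: 22.4
position: [0.4321, -0.1703, 0.1372]
tool_rot: [[0.119, 0.982, 0.144], [0.635, -0.187, 0.75], [0.764, 0.003, -0.646]]
contact_force: [0.9, 0.1, -1.0]
opening: 0.0276
grip_force: 39.8
```

Emit:
apply_moves([
  [0,0,0,-0.004,0,0.003,-1],
  [0,0,0,-0.004,0,0.003,-1],
])

```text
time: 22.6
position: [0.4321, -0.1703, 0.136]
tool_rot: [[0.119, 0.982, 0.144], [0.635, -0.187, 0.75], [0.763, 0.002, -0.646]]
contact_force: [-0.5, 0.3, 0.1]
opening: 0.0277
grip_force: 39.8
```

```bash
python3 -c "
from go import *
s=log();print(s['wrist_torque'])"
```

```text
22.6 q [-0.695  0.035  1.892  0.738  1.692 -0.601] p [ 0.432 -0.17   0.136] grasp [ 0.4544 -0.0541  0.0359] open 0.027655546198130983 F [-0.5  0.3  0.1]
[-0.4391452   0.03581456  0.01642554]
```

Emit:
apply_moves([
  [0,0,0,-0.004,0,0.003,-1],
  [0,0,0,-0.004,0,0.003,-1],
  [0,0,0,-0.004,0,0.003,-1],
])

```text
time: 22.9
position: [0.4321, -0.1704, 0.1351]
tool_rot: [[0.119, 0.982, 0.144], [0.635, -0.187, 0.75], [0.764, 0.002, -0.646]]
contact_force: [-0.0, -0.1, -0.6]
opening: 0.0274
grip_force: 39.8
```

Emit:
apply_moves([
  [0,0,0,-0.003,0,0.002,-1],
  [0,0,0,-0.003,0,0.002,-1],
  [0,0,0,-0.003,0,0.002,-1],
])

```text
time: 23.2
position: [0.432, -0.1704, 0.1343]
tool_rot: [[0.119, 0.982, 0.144], [0.635, -0.187, 0.75], [0.764, 0.002, -0.646]]
contact_force: [0.4, -0.0, -0.8]
opening: 0.0277
grip_force: 39.8
```

```bash
python3 -c "
from go import *
s=log();print(s['wrist_torque'])"
```

```text
23.2 q [-0.695  0.038  1.892  0.738  1.69  -0.604] p [ 0.432 -0.17   0.134] grasp [ 0.4544 -0.0542  0.0343] open 0.027715131919295536 F [ 0.4 -0.  -0.8]
[-0.4255563   0.0900133  -0.03604526]
```

Emit:
apply_moves([
  [0,0,0,-0.002,0,0.002,-1],
  [0,0,0,-0.002,0,0.002,-1],
  [0,0,0,-0.002,0,0.002,-1],
])

```text
time: 23.5
position: [0.4321, -0.1704, 0.1338]
tool_rot: [[0.119, 0.982, 0.144], [0.635, -0.187, 0.75], [0.764, 0.002, -0.646]]
contact_force: [1.1, 1.1, 0.5]
opening: 0.0275
grip_force: 39.8
```

Emit:
apply_moves([
  [0,0,0,-0.002,0,0.001,-1],
  [0,0,0,-0.002,0,0.001,-1],
  [0,0,0,-0.002,0,0.001,-1],
])

```text
time: 23.8
position: [0.4321, -0.1705, 0.1337]
tool_rot: [[0.118, 0.982, 0.144], [0.635, -0.186, 0.75], [0.764, 0.003, -0.645]]
contact_force: [-1.6, -0.6, 3.2]
opening: 0.0273
grip_force: 40.0
```

```bash
python3 -c "
from go import *
s=log();print(s['wrist_torque'])"
```

```text
23.8 q [-0.695  0.039  1.892  0.738  1.689 -0.605] p [ 0.432 -0.17   0.134] grasp [ 0.4545 -0.0542  0.0337] open 0.027343824755110224 F [-1.6 -0.6  3.2]
[0.10195011 0.1621643  0.09915395]
```

Gentle contact (about 3 N up). Releasing gradually.

Emit:
apply_moves([
  [0,0,0,0,0,0,-0.3],
  [0,0,0,0,0,0,-0.25],
  [0,0,0,0,0,0,-0.2],
  [0,0,0,0,0,0,-0.1],
  [0,0,0,0,0,0,0],
  [0,0,0,0,0,0,0.1],
  [0,0,0,0,0,0,0.15],
  [0,0,0,0,0,0,0.15],
], force=20)

```text
time: 24.6
position: [0.432, -0.1705, 0.1334]
tool_rot: [[0.119, 0.982, 0.144], [0.635, -0.187, 0.75], [0.763, 0.002, -0.646]]
contact_force: [-0.6, -0.7, 0.3]
opening: 0.0494
grip_force: 0.0
```

Run:
```python
from go import *; from rig import eyes; import cv2
s=log()
w=eyes.camera("wrist")["image"][180:380,180:400]; a=eyes.camera("side")["image"][160:310,200:365]
f=lambda i:cv2.resize(i,(360,330)); cv2.imwrite("pics/p5.png",np.hstack([f(w),f(a)])[:,:,::-1])
```

```text
24.6 q [-0.695  0.039  1.893  0.738  1.689 -0.605] p [ 0.432 -0.171  0.133] grasp [ 0.4544 -0.0543  0.0333] open 0.04938474560226867 F [-0.6 -0.7  0.3]
```

View pics/p5.png

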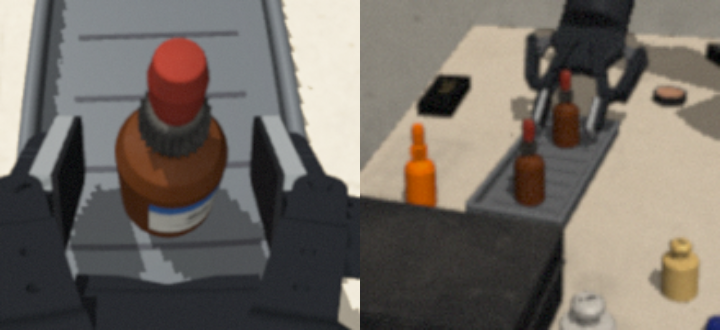

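The bottle stands upright in the tray with clear gaps to both pads. Retreating along −z.

Emit:
apply_moves([
  [0,0,0,0,0,-0.05,0.15],
  [0,0,0,0,0,-0.15,0.15],
  [0,0,0,0,0,-0.3,0.15],
  [0,0,0,0,0,-0.45,0.15],
  [0,0,0,0,0,-0.6,0.15],
  [0,0,0,0,0,-0.75,0.15],
  [0,0,0,0,0,-0.75,0.15],
  [0,0,0,0,0,-0.75,0.15],
])

```text
time: 25.5
position: [0.4103, -0.2835, 0.2305]
tool_rot: [[0.119, 0.982, 0.145], [0.635, -0.188, 0.749], [0.763, 0.003, -0.646]]
contact_force: [0.5, 0.5, -0.4]
opening: 0.0494
grip_force: 0.0
```

Run:
```python
from go import *; from rig import eyes; import cv2
s=log()
w=eyes.camera("wrist")["image"]; a=eyes.camera("side")["image"][150:325,180:410]
f=lambda i:cv2.resize(i,(400,300)); cv2.imwrite("pics/p6.png",np.hstack([f(w),f(a)])[:,:,::-1])
```

```text
25.5 q [-0.875  0.073  1.668  0.689  1.945 -0.612] p [ 0.41  -0.283  0.23 ] grasp [ 0.4328 -0.1674  0.1303] open 0.049362724794261355 F [ 0.5  0.5 -0.4]
```

View pics/p6.png

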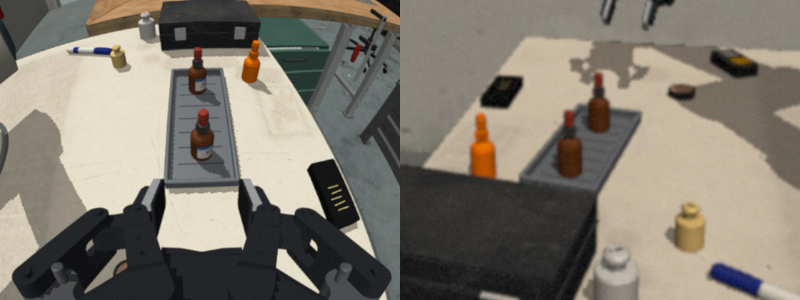

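Both bottles stand upright in the tray (wrist (202,135) and (197,75)). The bystanders are where they were and the gripper is clear, so I'm handing in.

```bash
python3 -c "
from rig import r
print(r.finish_job())"
```

```text
the job is handed in; nothing more can be done
None
```

The bottle was turned bulb-down twice with a pause each time, then set upright and released in the tray's free end, with the stored bottle and bystanders undisturbed in the last pictures; I handed the job in at about 25.6 s, and no verdict came back.

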